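# Hang the brush pail on the drying rail

## Task

Take the steel S-hook off the low trestle, lower it gently onto the tall drying rail with its free lower tip towards the robot, and, still holding it, work it lightly along until it sits fully down in the rail's turned groove, then let go. Then hang the little pail by the bar of its handle in the hook's lower curl, easing its weight onto the hook before letting go. Never press hard on the rail or the hook, do not drop anything, and leave the other things on the table where they are.

Things in the scene. Friction and masses are not known exactly. Their poses are not given: they have to be found in the camera images.
- rail_mid (a point): Point on the axis of the tall drying rail, half-way between its posts, 310 mm above the table. Rail: fixed wooden bar, 18 mm diameter, along this frame's y (z up, -x the robot's side). One groove is turned round it, 18 mm wide along y, 4 mm deep, square shoulders; its place is not measured: its middle is anywhere within 30 mm of this point along y, to be seen or felt (drop of 4 mm).
- stand: The rail's fixed stand, axes as rail_mid, origin on the table below it; nothing of it gives. Steel posts 324 mm high, 180 mm either side along y, feet 80 mm deep. A level steel slat along y, 12 mm high, its middle 69 mm below the rail's axis and its front face 17.5 mm to -x of that axis, is where the hung hook's shank leans.
- trestle: Low fixed wooden trestle the S-hook starts on, origin on the table under its middle: round bar, 12 mm diameter, along y, axis 165 mm high, with a slat below it like the stand's; posts 175 mm high 95 mm either side. Lift the hook 35 mm or more straight up to free it.
- hook: Long-reach S-hook, z up, origin at its upper curl's centre: flat steel strip 12 mm wide (y), 4 mm thick, bent in the x-z plane, 127 mm tall, 120 g. Upper curl opens down, free tip on the +x side; its straight upright shank (at x -20 mm, 64 mm long) is on the -x side, then slants forward to the lower curl, which opens up, free tip on the -x (robot) side.
- hook_grip (a point): Point to grip on the S-hook: on the upright shank, 15 mm below the upper curl's centre and 20 mm to -x of it; axes as hook. Pinch across the 12 mm strip (along y), fingers leaning 15 to 30 degrees from vertical and reaching away from the robot, so that fingers and hand stay clear of the rail.
- hook_top (a point): Centre of the S-hook's upper curl (inner radius 18 mm, free tip level with this centre); axes as hook. With the hook hung on the full bar this point is about 9 mm below the bar's axis, in the groove about 13 mm below it.
- hook_low (a point): Centre of the S-hook's lower curl (inner radius 16 mm, free tip level with this centre), 66 mm to -x of and 85 mm below the upper curl's centre; axes as hook. A pail bar hung there rests about 12 mm below this point.
- pail: Small round metal pail, 51 mm wide, 65 mm high, 0.16 to 0.28 kg, origin under its base, z up. Rigid square arch handle in its y-z plane: two flat upright legs, 12 mm wide (x), 54 mm over their outsides (y), 46 mm clear between, and a round top bar 70 mm above the rim.
- pail_grip (a point): Point to grip on the pail: midway between the handle's legs, 30 mm below the top bar's axis, 105 mm above the underside; axes as pail. Pinch both legs from outside along y (54 mm), fingers leaning about 20 degrees from vertical and reaching away from the robot.
- pail_bar (a point): Middle of the pail handle's round top bar (8 mm diameter, along y), 135 mm above the pail's underside; axes as pail.
- cup: bystander: bisque-clay cup, 64 mm wide, 60 mm high, origin under its base
- jar: bystander: closed glaze jar, 72 mm wide, 120 mm high, beyond the rail, origin under its base
- lid: bystander: loose white jar lid lying flat, 68 mm wide, 12 mm thick
- bowl: bystander: bisque-clay bowl, 90 mm wide, 50 mm high, beyond the rail
- brush: bystander: brush lying on the table
- mug: bystander: white glazed mug, 76 mm wide, 85 mm high, at the table's left
- weight: bystander: dark steel knobbed weight, 60 mm wide, 60 mm high, at the table's right
Mind the look-alikes: they are no part of the job. Of the things like the hook, leave any that is green; of the rest the smaller one is meant. Of the things that look like the trestle, the larger one is meant.

How it is judged (in metres and radians):
On the way, in this order (a step that is already met when the one before it is completed fails the run):
1. the S-hook bears on the rail while still held in the fingers (contact force between hook and stand above 0.5 N and contact force between the fingers and hook above 1 N and z of hook_top in the frame of rail_mid between -0.018 and -0.005 m and x of hook_top in the frame of rail_mid between -0.012 and 0.012 m), for 0.1 s.
2. the S-hook sits down in the rail's groove, let go (z of hook_top in the frame of rail_mid between -0.018 and -0.0115 m and x of hook_top in the frame of rail_mid between -0.01 and 0.01 m and x of hook_low in the frame of rail_mid below -0.03 m and contact force between hook and stand above 0.3 N and contact force between the fingers and hook below 0.05 N), for 0.3 s.
3. the pail's bar bears in the hook's lower curl while the pail is still held (contact force between pail and hook above 0.8 N and distance between pail_bar and hook_low below 0.02 m and z of pail_bar in the frame of hook_low below -0.004 m and contact force between the fingers and pail above 1 N), for 0.1 s.
At the end, for the whole second after the job is handed in: S-hook down in the rail's groove (upper curl centre 11.5 mm or more below the bar axis), lower curl towards the robot, tilt under 0.35 rad; pail bar in the lower curl (within 20 mm of its centre, 4 mm or more below), pail upright to 0.2 rad, clear of table and stand; both free and still (all of step 2 and contact force between pail and hook above 0.8 N and distance between pail_bar and hook_low below 0.02 m and z of pail_bar in the frame of hook_low below -0.004 m and contact force between the fingers and pail below 0.05 N and angle between pail's own z axis and vertical below 0.2 rad and angle between hook's own z axis and vertical below 0.35 rad and linear speed of each of pail, hook below 0.05 m/s and height (world z) of pail above 0.02 m and contact force between pail and stand below 0.05 N); the robot touches nothing.
It fails at once if the hook pressed on the rail with more than 25 N (contact force between hook and stand above 25 N).
It fails at once if the pail pressed on the hook with more than 20 N (contact force between pail and hook above 20 N).
It fails at once if the S-hook dropped (height (world z) of hook below 0.1 m).
It fails at once if the pail tipped over, or let fall (faster than 0.4 m/s out of the fingers) (angle between pail's own z axis and vertical above 0.8 rad or (contact force between the fingers and pail below 0.05 N and linear speed of pail above 0.4 m/s)).
It fails at once if a bystander moved by more than 30 mm (distance of any of cup, jar, lid, bowl, brush, mug, weight from where it was at the start of the episode above 0.03 m).
It also fails if it takes over 72 s, if anything falls off the work surface, if the arm or the gripper's body presses on something with over 40 N, if the wrist force passes 120 N, or if a joint passes its speed limit or range.

## Robot

A 6-joint arm with a two-finger parallel gripper is mounted at the origin on the work surface. World frame = base frame: x ahead of the robot, y to its left, z up, the work surface at z = 0. Lengths are in m, angles in degrees, forces in N, time in s.
With the tool pointing down it reaches from about 0.375 to 0.9 m from the base axis. Payload 3.1 kg.
Tool frame: the origin (TCP) lies on the centre line of the jaws, within the pads' length; the fingertips stand finger_overhang ahead of it and the grasp point (between the pads) lies 5 mm behind it (finger_overhang is the distance from the TCP to the fingertips, in m); z points along the fingers, y is the line along which they close (so a half turn about z gives the same grasp; the last joint's range is limited). The gripper opens to 87 mm and grips with 3 to 60 N. Pads are 19 mm wide; open, the fingers measure 117 mm over their backs; the gripper's body (75 mm by 190 mm) begins 51 mm behind the grasp point.
Start: joints at [-82.764, 30.224, 82.088, -0, 67.689, -10.227], TCP at [0.188, -0.596, 0.237] pointing down, gripper open.
Joint ranges: [-176.69, 176.69], [-43.24, 126.21], [12.49, 139.97], [-82, 262], [0, 151.66], [-163.58, 163.58]. Speed limits (degrees/s): [159.86, 159.86, 180, 180, 180, 180].

## Interface

Orientations are given as a 3x3 rotation matrix whose columns are the frame's x, y, z axes.
In Python, from rig import read_state, capture, calibration, hand_in, finger_overhang gives the robot as it stands.
- The arm moves only by the tool send_rows, never from a script. Its argument "plan" is a list of rows, each a list of 5 numbers: the closure in counts, from 0 (fully open) to 255 (shut), then the shift along the tool's x, y, z in m, then the turn about the tool's z in rad. A call has 1 to 20 rows; each row shifts and turns the commanded pose from where the row before left it, along the tool's axes as they then stand; what a row does not reach is not made up. A row lasts 1/12 s, in which the tool goes at most 41.7 mm and 7.16 degrees, less where a joint would pass 70% of its speed; a pose out of reach is approached as far as the arm can. A call is refused whole if a number of a shift passes 0.0417 or a number of a turn 0.125, either way. A call with a gripper value outside its range is refused whole. The fingers move at their own pace and stop on an object; the grip force is fixed at half the most. Time passes only in rows, so rows that do not move let the fingers close. It gives the time, the measured TCP pose, the force, the opening and the grip force at its end, in the units of the state.
- read_state(): the state, without advancing time (a new reading comes with each control period).
- capture(name): name is "scene" or "top" or "wrist"; returns (picture, depth): 420x560x3 uint8, blue, green, red; 420x560 float32, m along the optical axis (not along the pixel's ray), 0 where there is no reading.
- calibration(name): a dict with "fx", "fy", "cx", "cy" (pixels), "xyz" and "rotation" of the camera in the world. Camera axes: x right, y down, z forward; pixel columns grow to the right and rows downward; lengths in m; the calibration is good to about 2 mm. A picture is of the moment at which its call begins: read the wrist's pose just before it. calibration takes no time and is no camera call; for the wrist camera it gives the pose at the moment of the call.
- hand_in(): hands the job in; it is judged then, once.
The state is a dict: "time_s": time; "joint_positions": joint angles; "qvel": joint speeds; "tau": joint torques, N m; "position": TCP position; "tcp_rot": TCP orientation; "force": force on the tool from outside, world axes, zero at the start; "moment": the same for the moment, N m; "opening": opening from 0.0 (shut) to 1.0 (fully open); "grasp_force": force on a finger pad.
Only numpy, scipy, OpenCV 4.12 (cv2) and the standard library are available. Lean on these libraries where they do the work, as an engineer would, in place of code of your own. Each camera call takes 0.05 s, during which the arm holds its last target. There are 200 camera calls.

## Working session

There is one attempt and no reset: what is moved stays moved. The work goes in short steps, Python scripts to look and compute and a tool call to move; the robot and the scene stay as the last step left them, time stands still between calls to the robot, and variables do not carry over. Pictures are saved under pics/ and viewed, at most 11 in all, crops included, and the job is handed in when it is done.

Besides the shell and the picture viewer there is one more tool, called after "Call:" as name(argument=value, ...), one argument or row to a line, values as JSON. send_rows: Moves the arm, as the interface text tells. Its arguments: {"type":"object","properties":{"plan":{"type":"array","items":{"type":"array","items":{"type":"number"}}}},"required":["plan"]}

```bash
ls; mkdir -p pics
cat > h.py <<'E'
import numpy as np, cv2
from rig import read_state, capture, calibration, hand_in, finger_overhang
def P(cal,u,v,d):
    c=np.array([(u-cal['cx'])/cal['fx']*d,(v-cal['cy'])/cal['fy']*d,d])
    return np.array(cal['xyz'])+np.array(cal['rotation'])@c
def cloud(cal,dep):
    v,u=np.mgrid[:dep.shape[0],:dep.shape[1]]
    c=np.stack([(u-cal['cx'])/cal['fx']*dep,(v-cal['cy'])/cal['fy']*dep,dep],-1)
    w=c@np.array(cal['rotation']).T+np.array(cal['xyz']); w[dep<=0]=np.nan
    return w
E
python3 - <<'E'
from h import *
print(read_state(), finger_overhang)
for n in ('scene','top'):
    b,d=capture(n); cv2.imwrite(f'pics/{n}0.png',b); np.savez(f'{n}0.npz',b=b,d=d)
    print(n,calibration(n),(d>0).mean())
E
```

```text
pics
{'time_s': 0.0, 'joint_positions': array([-8.27653009e+01,  3.02791271e+01,  8.21568465e+01, -1.38298551e-03,
        6.76858230e+01, -1.02300916e+01]), 'qvel': array([-0.00814253, -0.05220882,  0.00534142,  0.0720656 ,  0.10396219,
       -0.01008802]), 'tau': array([-5.67322513e-04, -4.40046394e+01, -1.76589417e+01,  6.33421121e-02,
        5.82394504e-02, -1.68278493e-04]), 'position': array([ 0.18747895, -0.59549321,  0.23556729]), 'tcp_rot': array([[ 9.53898854e-01,  3.00128127e-01, -2.89856771e-04],
       [ 3.00128056e-01, -9.53896595e-01,  2.10601496e-03],
       [ 3.55580937e-04, -2.09591940e-03, -9.99997740e-01]]), 'force': array([-0.25851582,  0.31308849, -0.06796783]), 'moment': array([-0.02804903,  0.02507542, -0.01242578]), 'grasp_force': 0.0, 'opening': 1.0016463603691994} 0.014
scene {'fx': 379.4102808775497, 'fy': 379.4102808775497, 'cx': 281.9970649913169, 'cy': 209.9416204098167, 'xyz': array([1.31780575, 0.56650787, 0.96934024]), 'rotation': array([[-0.59860506,  0.51406006, -0.61434049],
       [ 0.80100833,  0.39139783, -0.45298277],
       [ 0.00759119, -0.76324963, -0.64605911]])} 0.9951020408163266
top {'fx': 400.12535448081354, 'fy': 400.12535448081354, 'cx': 279.5632864670428, 'cy': 207.0775039779964, 'xyz': array([ 0.4590026 , -0.00765614,  1.2467926 ]), 'rotation': array([[ 0.01994787, -0.99590886,  0.08813414],
       [-0.99974496, -0.02080261, -0.00879032],
       [ 0.01058777, -0.08793632, -0.99606983]])} 0.9959608843537415
```

View pics/scene0.png

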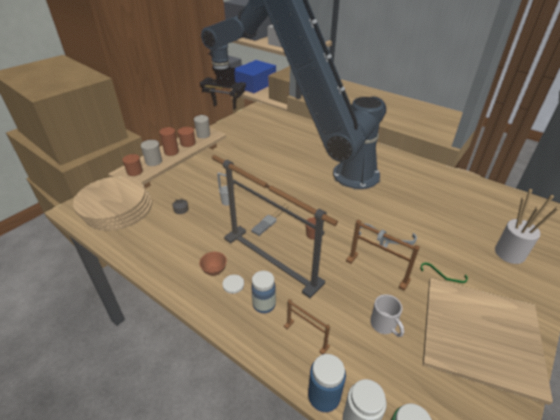

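View pics/top0.png

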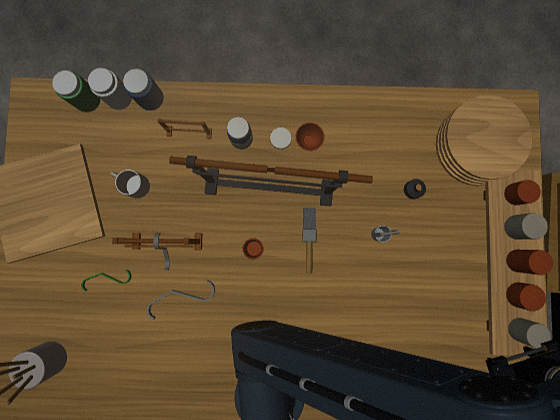

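The top view shows four groups:
- **Rail:** runs from (170,160) to (372,180), with a groove near (270,169).
- **Trestles:** the large one is at (112–202,241) and a small look-alike is at (185,130).
- **Hooks:** one on the large trestle at (160,248), a larger steel one on the table at (182,298), and a green one at (105,280).
- **Pail:** at (382,234).

The hook that fits is (160,248): it is not green, is smaller than the table one, and sits on the larger trestle. I'll confirm this in a crop.

Run:
```python
from h import *
z=np.load('top0.npz');b,d=z['b'],z['d'];cal=calibration('top');W=cloud(cal,d)
a=cv2.resize(b[215:320,70:210],None,fx=5,fy=5,interpolation=2)   # 700x525
cv2.imwrite('pics/crophook.png',a)
c1=cv2.resize(b[145:205,165:380],None,fx=3.7,fy=3.7,interpolation=2)
c2=cv2.resize(b[215:255,340:420],None,fx=6,fy=6,interpolation=2)
c=np.zeros((c1.shape[0]+c2.shape[0],max(c1.shape[1],c2.shape[1]),3),np.uint8);c[:c1.shape[0],:c1.shape[1]]=c1;c[c1.shape[0]:,:c2.shape[1]]=c2
cv2.imwrite('pics/croprail.png',c);print(c.shape)
def st(name,m):
    p=W[m]; print(name,len(p),p.min(0).round(3),p.max(0).round(3),np.median(p,0).round(3))
X,Y,Z=W[...,0],W[...,1],W[...,2]
v,u=np.mgrid[:420,:560]
def box(u0,u1,v0,v1):return (u>=u0)&(u<=u1)&(v>=v0)&(v<=v1)
m=box(165,378,150,190)&(Z>0.304)&(Z<.325); st('rail',m)
p=W[m]; f=np.polyfit(p[:,1],p[:,0],1);print('rail x(y)',f,np.degrees(np.arctan(f[0])))
m2=box(165,378,150,190)&(Z>0.29)
for uu in range(255,285):
    q=W[m2&(u==uu)]; print(uu,len(q),q[:,1].mean().round(4),q[:,2].max().round(4),(q[:,0].max()-q[:,0].min()).round(4),q[:,0].mean().round(4))
m=box(108,206,225,260)&(Z>0.155); st('trestle top',m)
m=box(108,206,225,260)&(Z>0.160)&(Z<.173)
p=W[m];f=np.polyfit(p[:,1],p[:,0],1);print(f,np.degrees(np.arctan(f[0])))
m=box(365,405,220,250)&(Z>0.02); st('pail',m)
m=box(365,405,220,250)&(Z>0.12); st('pailbar',m)
m=box(150,175,225,275)&(Z>0.02);
# hook: grey
hsv=cv2.cvtColor(b,cv2.COLOR_BGR2HSV)
g=(hsv[...,1]<70)&box(150,175,225,275)&(Z>0.03); st('hook',g)
for vv in range(228,274,2):
    q=W[g&(v==vv)]
    if len(q):print(vv,len(q),q.mean(0).round(3),u[g&(v==vv)].min(),u[g&(v==vv)].max())
```

```text
(462, 796, 3)
rail 1533 [ 0.602 -0.233  0.306] [0.658 0.247 0.325] [0.629 0.011 0.318]
rail x(y) [0.07725865 0.62811384] 4.41781861734395
255 8 0.0437 0.3224 0.0152 0.631
256 8 0.0413 0.3215 0.0158 0.6311
257 8 0.039 0.3221 0.0163 0.6313
258 8 0.0366 0.322 0.0157 0.6311
259 8 0.0343 0.3185 0.0162 0.6314
260 8 0.0319 0.3221 0.0173 0.6311
261 7 0.0296 0.3196 0.0135 0.6302
262 7 0.0272 0.3214 0.0137 0.6301
263 7 0.0248 0.3197 0.0132 0.6302
264 7 0.0225 0.3224 0.0138 0.63
265 8 0.0201 0.3222 0.0156 0.629
266 8 0.0178 0.3217 0.0164 0.6292
267 5 0.0156 0.3167 0.01 0.6334
268 4 0.0131 0.3198 0.0074 0.6296
269 4 0.0108 0.3174 0.0065 0.6298
270 4 0.0084 0.3171 0.0068 0.6298
271 4 0.0061 0.3188 0.0071 0.6298
272 5 0.0037 0.3168 0.0093 0.6289
273 5 0.0014 0.3153 0.0089 0.6292
274 5 -0.001 0.3177 0.009 0.629
275 7 -0.0034 0.3209 0.0141 0.6284
276 8 -0.0058 0.3202 0.0157 0.6275
277 8 -0.0081 0.3212 0.0158 0.6273
278 8 -0.0105 0.3189 0.0165 0.6278
279 8 -0.0128 0.3207 0.0156 0.6275
280 8 -0.0152 0.3202 0.0169 0.6277
281 7 -0.0175 0.3209 0.0125 0.6264
282 7 -0.0199 0.3229 0.0134 0.6261
283 7 -0.022
[... 352 characters left out ...]
 0.304 0.048] [0.478 0.317 0.177] [0.428 0.311 0.084]
234 5 [0.475 0.311 0.164] 155 159
236 5 [0.47  0.312 0.171] 154 158
238 4 [0.464 0.312 0.173] 154 157
240 3 [0.459 0.309 0.176] 155 157
242 5 [0.454 0.312 0.175] 153 157
244 4 [0.448 0.311 0.175] 154 157
246 5 [0.443 0.311 0.169] 154 158
248 11 [0.437 0.307 0.139] 155 166
250 4 [0.431 0.31  0.087] 163 166
252 5 [0.425 0.311 0.079] 163 167
254 4 [0.419 0.31  0.075] 164 167
256 5 [0.413 0.31  0.069] 164 168
258 4 [0.407 0.31  0.061] 165 168
260 4 [0.401 0.311 0.058] 165 168
262 5 [0.395 0.311 0.053] 165 169
264 5 [0.389 0.31  0.053] 165 169
266 4 [0.383 0.311 0.055] 165 168
268 4 [0.378 0.309 0.062] 165 168
270 4 [0.373 0.31  0.069] 164 167
```

View pics/crophook.png

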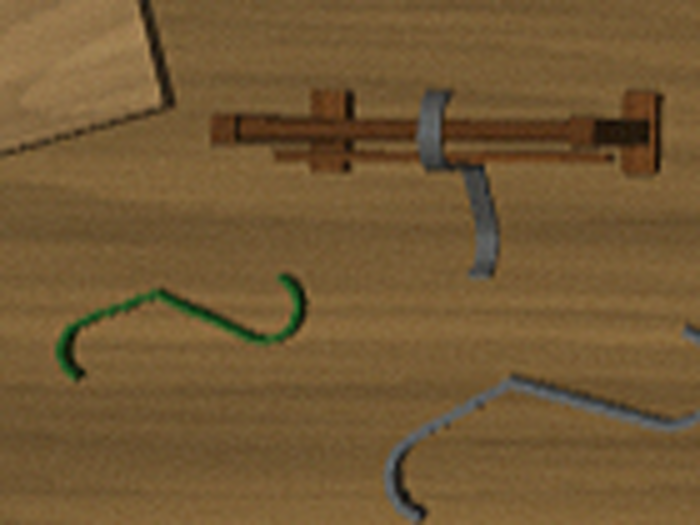

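View pics/croprail.png

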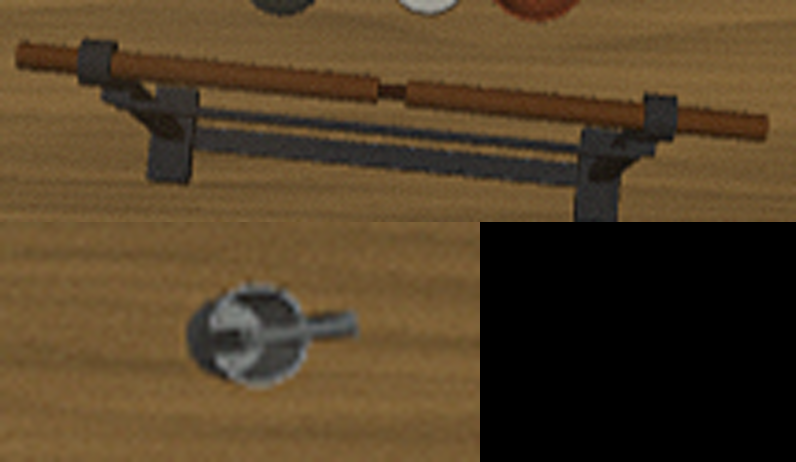

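The crop confirms it: the hook to take is the steel strip over the larger trestle, at crop (435,130) → (480,270). The larger steel hook (512,380) and the green one (160,293) stay. In the rail crop the groove is the narrow neck at (392,92), and the pail's bar runs (240,335)–(355,322). I'll move first to a point above the pail and look from there on the way.

Call:
send_rows(
  plan=[
    [0,0,0,-0.03,0.1016],
    [0,0,0,-0.03,0.1016],
    [0,0,0,-0.03,0.1016],
    [0,0.028,-0.027,-0.003,0],
    [0,0.028,-0.027,-0.003,0],
    [0,0.028,-0.027,-0.003,0],
    [0,0.028,-0.027,-0.003,0],
    [0,0.028,-0.027,-0.003,0],
    [0,0.028,-0.027,-0.003,0],
    [0,0.028,-0.027,-0.003,0],
    [0,0.028,-0.027,-0.003,0],
    [0,0.028,-0.027,-0.003,0],
    [0,0,0,0,0],
    [0,0,0,0,0],
    [0,0,0,0,0],
  ],
)

```text
time_s: 1.35
position: [0.4393, -0.3531, 0.3531]
tcp_rot: [[1.0, 0.001, -0.001], [0.001, -1.0, 0.0], [-0.001, -0.0, -1.0]]
force: [-0.4, 0.1, 0.4]
opening: 1.0
grasp_force: 0.0
```

Run:
```python
from h import *
s=read_state();print(s['time_s'],s['position'].round(4),s['tcp_rot'].round(3).tolist(),s['joint_positions'].round(1))
b,d=capture('wrist');cal=calibration('wrist');print(cal);cv2.imwrite('pics/w1.png',b);W=cloud(cal,d)
Z=W[...,2];m=(Z>.12)&(Z<.16)&(np.hypot(W[...,0]-.49,W[...,1]+.325)<.06);p=W[m];print(len(p))
if len(p)>20:
    r=cv2.minAreaRect((p[:,:2]*1000).astype(np.float32));print(r,np.median(p[:,2]),p.mean(0))
```

```text
1.35 [ 0.4393 -0.3531  0.3531] [[1.0, 0.001, -0.001], [0.001, -1.0, 0.0], [-0.001, -0.0, -1.0]] [-50.1  18.8  82.1  -0.   79.1  39.8]
{'fx': 346.25993816977626, 'fy': 346.25993816977626, 'cx': 280.8241591411549, 'cy': 204.98344374325842, 'xyz': array([ 0.51152552, -0.35480441,  0.5014925 ]), 'rotation': array([[-2.43187321e-04, -9.63631364e-01, -2.67234979e-01],
       [-9.99999636e-01,  1.57198840e-05,  8.53327883e-04],
       [-8.18092610e-04,  2.67235090e-01, -9.63631017e-01]])}
452
((491.6108703613281, -326.8326110839844), (11.931419372558594, 53.911460876464844), 9.746770858764648) 0.13825034892556393 [ 0.49171884 -0.32672506  0.13772135]
```

View pics/w1.png

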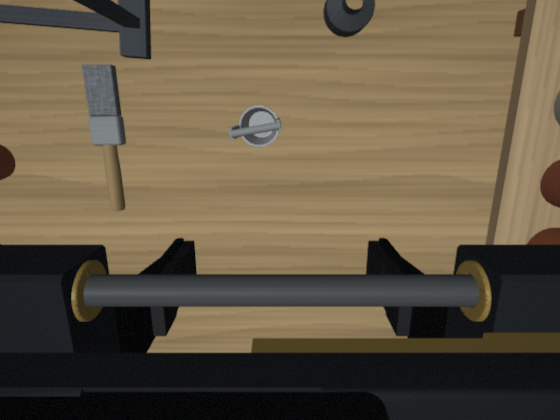

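The pail's bar runs (232,132)–(281,124), giving centre (0.4915,-0.3265) and yaw about +9.5°. Next is a close look at the hook.

Call:
send_rows(
  plan=[
    [0,-0.001,-0.039,0.003,0],
    [0,-0.001,-0.039,0.003,0],
    [0,-0.001,-0.039,0.003,0],
    [0,-0.001,-0.039,0.003,0],
    [0,-0.001,-0.039,0.003,0],
    [0,-0.001,-0.039,0.003,0],
    [0,-0.001,-0.039,0.003,0],
    [0,-0.001,-0.039,0.003,0],
    [0,-0.001,-0.039,0.003,0],
    [0,-0.001,-0.039,0.003,0],
    [0,-0.001,-0.039,0.003,0],
    [0,-0.001,-0.039,0.003,0],
    [0,-0.001,-0.039,0.003,0],
    [0,-0.001,-0.039,0.003,0],
    [0,-0.001,-0.039,0.003,0],
    [0,-0.001,-0.039,0.003,0],
    [0,-0.001,-0.039,0.003,0],
    [0,0,0,0,0],
    [0,0,0,0,0],
    [0,0,0,0,0],
  ],
)

```text
time_s: 3.07
position: [0.423, 0.3085, 0.3021]
tcp_rot: [[1.0, -0.001, -0.001], [-0.001, -1.0, -0.001], [-0.001, 0.001, -1.0]]
force: [1.2, 0.2, -0.5]
opening: 1.0
grasp_force: 0.0
```

Run:
```python
from h import *
s=read_state();print(s['time_s'],s['position'].round(4),s['tcp_rot'].round(3).tolist())
cal=calibration('wrist');b,d=capture('wrist');cv2.imwrite('pics/w2.png',b);W=cloud(cal,d)
X,Y,Z=[W[...,i] for i in range(3)]
hsv=cv2.cvtColor(b,cv2.COLOR_BGR2HSV)
g=(hsv[...,1]<80)&(abs(Y-.311)<.03)&(X>.36)&(X<.49)&(Z>.03)&(Z<.2)
p=W[g];print(len(p),p.min(0),p.max(0))
for a,c in ((.135,.2),(.08,.135),(.03,.08)):
    q=W[g&(Z>a)&(Z<c)]
    if len(q)>10:print(a,len(q),q.min(0).round(4),q.max(0).round(4),cv2.minAreaRect((q[:,:2]*1000).astype(np.float32)),np.polyfit(q[:,0],q[:,1],1))
q=W[g];
for x in np.arange(.37,.48,.005):
    k=q[abs(q[:,0]-x)<.0025]
    if len(k):print(x.round(3),len(k),k[:,1].min().round(4),k[:,1].max().round(4),np.percentile(k[:,2],[5,50,95]).round(4))
t=(hsv[...,1]>100)&(Z>.155)&(Z<.178)&(abs(X-.457)<.015)&(abs(Y-.31)<.06);r=W[t];print('bar',len(r),np.polyfit(r[:,1],r[:,0],1),r[:,2].max())
```

```text
3.0667 [0.423  0.3085 0.3021] [[1.0, -0.001, -0.001], [-0.001, -1.0, -0.001], [-0.001, 0.001, -1.0]]
1179 [0.37222344 0.30308718 0.05052387] [0.47873536 0.31628156 0.17685341]
0.135 786 [0.4364 0.3038 0.1533] [0.4787 0.3163 0.1769] ((457.54937744140625, 309.9482116699219), (42.32320022583008, 12.190857887268066), 0.6656267046928406) [0.02209605 0.29990241]
0.03 392 [0.3722 0.3035 0.0505] [0.4172 0.3154 0.0719] ((394.7315673828125, 309.4386901855469), (45.00728988647461, 11.833422660827637), 0.21135663986206055) [0.01919984 0.30154665]
0.37 2 0.3106 0.3141 [0.0665 0.0666 0.0667]
0.375 57 0.3036 0.3141 [0.062  0.0671 0.069 ]
0.38 55 0.3035 0.3142 [0.0547 0.0578 0.0606]
0.385 46 0.3035 0.3143 [0.0519 0.0536 0.0561]
0.39 43 0.3035 0.3142 [0.0514 0.052  0.0537]
0.395 39 0.3035 0.3154 [0.0516 0.0526 0.0537]
0.4 41 0.3035 0.3153 [0.0529 0.0546 0.057 ]
0.405 33 0.3036 0.3152 [0.0565 0.0585 0.0614]
0.41 37 0.3036 0.3151 [0.0609 0.0637 0.0657]
0.415 39 0.3037 0.315 [0.0662 0.0687 0.0712]
0.435 14 0.3046 0.3157 [0.1611 0.1621 0.163 ]
0.44 68 0.3031 0.3156 [0.164  0.1675 0.1697]
0.445 82 0.3039 0.3154 [0.1699 0.1718 0.1735]
0.45 86 0.3039 0.316 [0.1727 0.1741 0.1753]
0.455 98 0.3039 0.316 [0.1712 0.1751 0.1765]
0.46 95 0.3039 0.316 [0.1708 0.175  0.1762]
0.465 106 0.3039 0.3159 [0.1719 0.1734 0.1747]
0.47 104 0.3048 0.316 [0.1682 0.1704 0.1728]
0.475 103 0.3047 0.3162 [0.1609 0.165  0.1685]
bar 1918 [-0.01493325  0.46202934] 0.1740439687545452
```

View pics/w2.png

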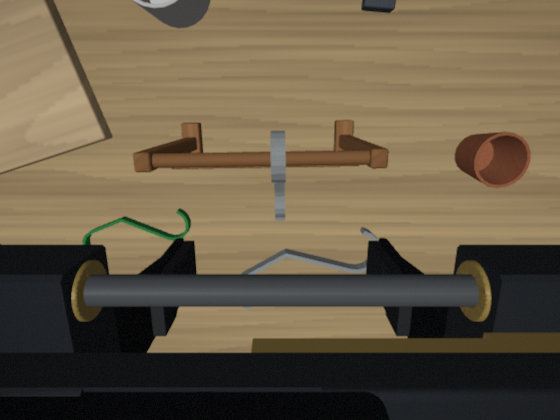

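The hook's upper curl is at pixel (278,157). That gives its centre at (0.4573,0.3098,0.1535), which agrees with the 0.153 expected. I'll descend with the shank about 5 mm forward of the pad middle.

Call:
send_rows(
  plan=[
    [0,0.0093,-0.001,0,-0.0175],
    [0,0,0,0.03,0],
    [0,0,0,0.03,0],
    [0,0,0,0.03,0],
    [0,0,0,0.03,0],
    [0,0,0,0.025,0],
    [0,0,0,0.012,0],
    [0,0,0,0.01,0],
    [0,0,0,0,0],
    [0,0,0,0,0],
    [0,0,0,0,0],
  ],
)

```text
time_s: 4.03
position: [0.4332, 0.3108, 0.1366]
tcp_rot: [[1.0, 0.017, 0.002], [0.017, -1.0, 0.001], [0.002, -0.001, -1.0]]
force: [0.4, -0.6, 0.1]
opening: 0.997
grasp_force: 0.0
```

Run:
```python
from h import *
s=read_state();print(s['time_s'],s['position'].round(4),s['force'].round(2))
```

```text
4.0333 [0.4332 0.3108 0.1366] [ 0.45 -0.65  0.07]
```

Call:
send_rows(
  plan=[
    [100,-0.001,0.001,0.001,0],
    [150,0,0,0,0],
    [190,0,0,0,0],
    [210,0,0,0,0],
    [230,0,0,0,0],
    [255,0,0,0,0],
    [255,0,0,0,0],
    [255,0,0,0,0],
    [255,0,0,0,0],
    [255,0,0,0,0],
    [255,0,0,0,0],
    [255,0,0,0,0],
  ],
)

```text
time_s: 5.03
position: [0.4309, 0.3098, 0.1345]
tcp_rot: [[1.0, 0.017, -0.0], [0.017, -1.0, -0.0], [-0.0, 0.0, -1.0]]
force: [0.6, 0.6, 0.1]
opening: 0.173
grasp_force: 0.0
```

Call:
send_rows(
  plan=[
    [255,0,0,0,0],
    [255,0,0,0,0],
    [255,0,0,0,0],
    [255,0,0,0,0],
    [255,0,0,0,0],
  ],
)

```text
time_s: 5.45
position: [0.4308, 0.3099, 0.1345]
tcp_rot: [[1.0, 0.018, -0.0], [0.018, -1.0, 0.0], [-0.0, -0.0, -1.0]]
force: [0.0, 1.0, -0.6]
opening: 0.13
grasp_force: 30.0
```

Call:
send_rows(
  plan=[
    [255,0,0,-0.01,0],
    [255,0,0,-0.02,0],
    [255,0,0,-0.03,0],
    [255,0,0,-0.03,0],
    [255,0,0,-0.03,0],
    [255,0,0,-0.03,0],
    [255,0,0,-0.03,0],
    [255,0,0,-0.02,0],
    [255,0,0,-0.01,0],
    [255,0.005,0.015,0,0],
    [255,0.0097,0.0305,0,0],
    [255,0.0097,0.0305,0,0],
    [255,0.0097,0.0305,0,0],
    [255,0.0097,0.0305,0,0],
    [255,0.0097,0.0305,0,0],
    [255,0.0097,0.0305,0,0],
    [255,0.0097,0.0305,0,0],
    [255,0.0097,0.0305,0,0],
    [255,0.0097,0.0305,0,0],
  ],
)

```text
time_s: 7.03
position: [0.5277, 0.0205, 0.3439]
tcp_rot: [[1.0, 0.017, -0.002], [0.017, -1.0, 0.0], [-0.002, -0.0, -1.0]]
force: [0.2, 0.2, -0.4]
opening: 0.133
grasp_force: 30.0
```

Call:
send_rows(
  plan=[
    [255,0.005,0.0155,0,0.0947],
    [255,0,0,0,0],
    [255,0,0,0,0],
    [255,0,0,0,0],
    [255,0,0,0,0],
    [255,0,0,0,0],
  ],
)

```text
time_s: 7.53
position: [0.5329, 0.0078, 0.3445]
tcp_rot: [[0.997, -0.075, -0.001], [-0.075, -0.997, 0.0], [-0.001, -0.0, -1.0]]
force: [-0.6, 0.3, -1.4]
opening: 0.133
grasp_force: 30.0
```

Run:
```python
from h import *
s=read_state();print(s['time_s'],s['position'].round(4),s['tcp_rot'].round(4).tolist(),s['force'],s['grasp_force'])
cal=calibration('wrist');b,d=capture('wrist');cv2.imwrite('pics/w3.png',b);W=cloud(cal,d);np.savez('w3.npz',b=b,W=W)
cam=cal['xyz'];print(cam)
X,Y,Z=[W[...,i] for i in range(3)]
# rail full-bar: fit circle-free: points near top, along y bins
m=(Z>.29)&(Z<.335)&(abs(X-.63-.0773*Y)<.03)&(abs(Y)<.12)
for y in np.arange(-.09,.1,.01):
    k=W[m&(abs(Y-y)<.0015)]
    if len(k)>5:
        # circle fit x,z with robust lsq
        A=np.c_[2*k[:,0],2*k[:,2],np.ones(len(k))];r=np.linalg.lstsq(A,(k[:,[0,2]]**2).sum(1),rcond=None)[0]
        print(y.round(3),len(k),k[:,0].min().round(4),k[:,0].max().round(4),k[:,2].max().round(4),'circ',r[:2].round(4))
g=[]
for y in np.arange(-.03,.04,.0015):
    k=W[m&(abs(Y-y)<.00075)]
    if len(k):g.append((y.round(4),np.percentile(k[:,2],95).round(4),np.ptp(k[:,0]).round(4)))
print(g)
```

```text
7.5333 [0.5329 0.0078 0.3445] [[0.9972, -0.0749, -0.0005], [-0.0749, -0.9972, 0.0004], [-0.0006, -0.0003, -1.0]] [-0.61912853  0.32300325 -1.36787447] 29.99923586990917
[0.60530871 0.00122601 0.49292472]
-0.09 257 0.6142 0.6324 0.3201 circ [0.6231 0.3106]
-0.08 259 0.615 0.633 0.3211 circ [0.6238 0.3108]
-0.07 256 0.6157 0.6338 0.3207 circ [0.6246 0.3109]
-0.06 250 0.6165 0.6344 0.3204 circ [0.6253 0.3109]
-0.05 256 0.6172 0.635 0.3211 circ [0.626  0.3112]
-0.04 255 0.6179 0.6357 0.3216 circ [0.6268 0.3108]
-0.03 253 0.6187 0.6366 0.3211 circ [0.6276 0.3109]
-0.02 260 0.6194 0.6372 0.3206 circ [0.6284 0.3111]
-0.01 259 0.6202 0.6379 0.3215 circ [0.6291 0.311 ]
-0.0 137 0.6251 0.6346 0.3164 circ [0.6298 0.3115]
0.01 138 0.6257 0.6353 0.3171 circ [0.6306 0.3118]
0.02 259 0.6224 0.6402 0.3209 circ [0.6314 0.311 ]
0.03 249 0.6231 0.6407 0.3208 circ [0.6321 0.3109]
0.04 255 0.624 0.6415 0.3205 circ [0.6329 0.311 ]
0.05 250 0.6247 0.6423 0.3203 circ [0.6336 0.311 ]
0.06 248 0.6254 0.643 0.3207 circ [0.6345 0.3111]
0.07 248 0.6263 0.6436 0.3205 circ [0.6352 0.3109]
0.08 255 0.627 0.6446 0.3
[... 2278 characters left out ...]
95), np.float64(0.0176)), (np.float64(0.024), np.float64(0.3197), np.float64(0.0177)), (np.float64(0.0255), np.float64(0.3199), np.float64(0.0177)), (np.float64(0.027), np.float64(0.3197), np.float64(0.0176)), (np.float64(0.0285), np.float64(0.3196), np.float64(0.0175)), (np.float64(0.03), np.float64(0.3197), np.float64(0.0175)), (np.float64(0.0315), np.float64(0.3196), np.float64(0.0177)), (np.float64(0.033), np.float64(0.3194), np.float64(0.0175)), (np.float64(0.0345), np.float64(0.3196), np.float64(0.0176)), (np.float64(0.036), np.float64(0.3195), np.float64(0.0175)), (np.float64(0.0375), np.float64(0.3198), np.float64(0.0175)), (np.float64(0.039), np.float64(0.3197), np.float64(0.0174))]
```

View pics/w3.png

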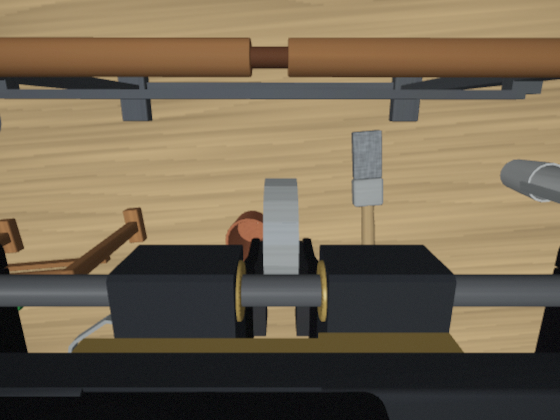

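The groove is at pixel (268,58), with world centre (0.6302,0.0054). I'll measure the held hook in the same picture, so the calibration error cancels.

Run:
```python
from h import *
z=np.load('w3.npz');b,W=z['b'],z['W'];v,u=np.mgrid[:420,:560]
hsv=cv2.cvtColor(b,cv2.COLOR_BGR2HSV)
m=(u>255)&(u<308)&(v>172)&(v<245)&(hsv[...,2]>75)&(hsv[...,1]<60)&(W[...,2]>.33)
q=W[m];print(len(q),q.min(0),q.max(0))
R=np.array([[.9972,.0749],[-.0749,.9972]]) # columns: rail x, y
R=np.array([[np.cos(.0754),np.sin(.0754)],[-np.sin(.0754),np.cos(.0754)]])
l=(q[:,:2]-[.6302,.0054])@R   # in rail frame
print('rail frame min max',np.percentile(l,[1,50,99],axis=0).round(4),'topz',np.percentile(q[:,2],98))
for x in np.arange(-.12,-.03,.006):
    k=abs(l[:,0]-x)<.003
    if k.sum()>20:print(x.round(3),np.percentile(l[k,1],[2,98]).round(4),np.median(q[k,2]).round(4))
k=q[:,2]>.365
lx,zz=l[:,0],q[:,2]
A=np.c_[2*lx,2*zz,np.ones(len(q))];r=np.linalg.lstsq(A,lx**2+zz**2,rcond=None)[0];print('circ',r[:2],np.sqrt(r[2]+r[0]**2+r[1]**2))
```

```text
2326 [ 0.54129564 -0.00299004  0.33070479] [0.58091755 0.01045611 0.38646768]
rail frame min max [[-0.0678 -0.0117]
 [-0.0581 -0.0057]
 [-0.0496  0.0001]] topz 0.3854525155311489
-0.066 [-0.0117 -0.    ] 0.3843
-0.06 [-0.0114 -0.    ] 0.382
-0.054 [-0.0115  0.0001] 0.3764
-0.048 [-0.0114 -0.0001] 0.3679
circ [-0.07447661  0.36049055] 0.02578908767034788
```

Call:
send_rows(
  plan=[
    [255,0.015,-0.0056,0,0],
    [255,0.02,0,0,0],
    [255,0.02,0,0,0],
    [255,0.014,0,0,0],
    [255,0,0,0,0],
    [255,0,0,0.02,0],
    [255,0,0,0.02,0],
    [255,0,0,0.008,0],
    [255,0,0,0.004,0],
    [255,0,0,0.002,0],
    [255,0,0,0,0],
    [255,0,0,0,0],
    [255,0,0,0,0],
    [255,0,0,0,0],
  ],
)

```text
time_s: 8.75
position: [0.6032, 0.0067, 0.2915]
tcp_rot: [[0.997, -0.077, 0.002], [-0.077, -0.997, -0.0], [0.002, 0.0, -1.0]]
force: [0.2, 0.4, -0.8]
opening: 0.128
grasp_force: 30.0
```

Run:
```python
from h import *
s=read_state();p=s['position'];R=np.array([[.9972,.0754],[-.0754,.9972]])
print(p,(p[:2]-[.6302,.0054])@R+[.0265,-.0009],p[2]+.019,s['force'])
```

```text
[0.60319649 0.00674502 0.29153008] [-0.00052931 -0.00159481] 0.3105300822047973 [ 0.15551823  0.41428271 -0.7642369 ]
```

Call:
send_rows(
  plan=[
    [255,0,-0.001,0.002,0],
    [255,0,0,0.002,0],
    [255,0,0,0.002,0],
    [255,0,0,0.0015,0],
    [255,0,0,0.001,0],
    [255,0,0,0,0],
    [255,0,0,0,0],
  ],
)

```text
time_s: 9.33
position: [0.6028, 0.0078, 0.2819]
tcp_rot: [[0.997, -0.077, -0.0], [-0.077, -0.997, 0.0], [-0.0, -0.0, -1.0]]
force: [-0.1, 0.5, -0.9]
opening: 0.129
grasp_force: 30.0
```

Call:
send_rows(
  plan=[
    [255,0,0,0.001,0],
    [255,0,0,0.001,0],
    [255,0,0,0,0],
    [255,0,0,0,0],
  ],
)

```text
time_s: 9.67
position: [0.6028, 0.0078, 0.28]
tcp_rot: [[0.997, -0.077, -0.0], [-0.077, -0.997, 0.0], [-0.0, -0.0, -1.0]]
force: [0.0, 0.4, -1.4]
opening: 0.128
grasp_force: 30.0
```

Call:
send_rows(
  plan=[
    [255,0,0,0.0007,0],
    [255,0,0,0.0007,0],
    [255,0,0,0,0],
    [255,0,0,0,0],
  ],
)

```text
time_s: 10.0
position: [0.6028, 0.0079, 0.2786]
tcp_rot: [[0.997, -0.077, -0.0], [-0.077, -0.997, 0.0], [-0.0, -0.0, -1.0]]
force: [0.3, -0.4, -0.3]
opening: 0.13
grasp_force: 30.0
```

Call:
send_rows(
  plan=[
    [255,0,0,0.0007,0],
    [255,0,0,0,0],
    [255,0,0,0,0],
  ],
)

```text
time_s: 10.25
position: [0.603, 0.0078, 0.2784]
tcp_rot: [[0.997, -0.077, 0.001], [-0.077, -0.997, -0.0], [0.001, 0.0, -1.0]]
force: [-1.3, 0.1, 1.3]
opening: 0.132
grasp_force: 30.0
```

Call:
send_rows(
  plan=[
    [255,0,0,0.0006,0],
    [255,0,0,0,0],
    [255,0,0,0,0],
    [255,0,0,0,0],
  ],
)

```text
time_s: 10.58
position: [0.6031, 0.0078, 0.2782]
tcp_rot: [[0.997, -0.077, 0.001], [-0.077, -0.997, -0.0], [0.001, 0.0, -1.0]]
force: [-1.9, -0.1, 5.5]
opening: 0.129
grasp_force: 30.0
```

Run:
```python
from h import *
s=read_state();print(s['position'],s['force'])
cal=calibration('wrist');b,d=capture('wrist');W=cloud(cal,d)
c=cv2.resize(b[60:240,180:380],None,fx=3,fy=3);cv2.imwrite('pics/w4.png',c)
```

```text
[0.60310271 0.00779724 0.27821459] [-1.92529652 -0.11744988  5.45297717]
```

View pics/w4.png

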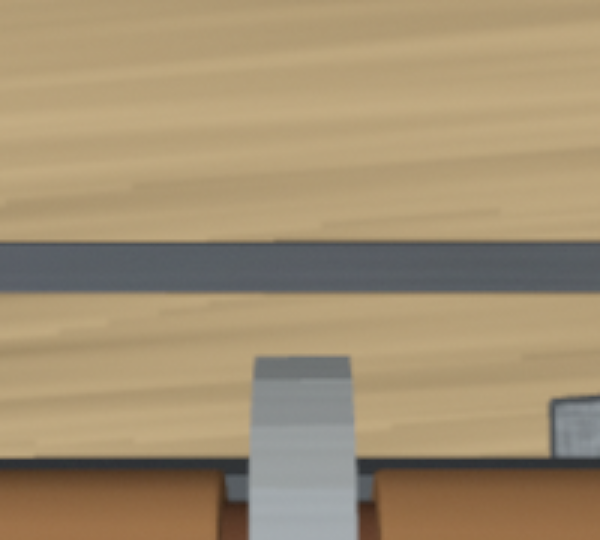

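The hook sits in the groove: strip at crop columns 248–357, with shoulders at 222 and 375, so there's a gap on both sides. Next I'll ease off and release.

Call:
send_rows(
  plan=[
    [255,0,0,-0.0005,0],
    [255,0,0,0,0],
    [215,0,0,0,0],
    [210,0,0,0,0],
    [200,0,0,0,0],
    [190,0,0,0,0],
    [170,0,0,0,0],
    [150,0,0,0,0],
    [130,0,0,0,0],
    [130,0,0,0,0],
    [130,0,0,0,0],
    [130,0,0,0,0],
    [130,0,0,0,0],
  ],
)

```text
time_s: 11.72
position: [0.6028, 0.0078, 0.2779]
tcp_rot: [[0.997, -0.077, 0.0], [-0.077, -0.997, -0.0], [0.0, 0.0, -1.0]]
force: [-0.2, 0.2, 0.1]
opening: 0.486
grasp_force: 0.0
```

Call:
send_rows(
  plan=[
    [130,0,0,-0.01,0],
    [130,0,0,-0.02,0],
    [130,0,0,-0.03,0],
    [130,0,0,-0.03,0],
    [100,-0.02,0,-0.01,0],
    [50,-0.03,0,0,0],
    [0,-0.03,0,0,0],
    [0,-0.02,0,0,0],
    [0,0,0,0,0],
    [0,0,0,0,0],
    [0,0,0,0,0],
    [0,0,0,0,0],
    [0,0,0,0,0],
  ],
)

```text
time_s: 12.8
position: [0.5042, 0.0153, 0.3778]
tcp_rot: [[0.997, -0.077, 0.0], [-0.077, -0.997, -0.0], [0.0, 0.0, -1.0]]
force: [-0.4, -0.3, 0.3]
opening: 0.983
grasp_force: 0.0
```

Run:
```python
from h import *
s=read_state();print(s['position'],s['force'],s['opening'])
cal=calibration('wrist');b,d=capture('wrist');cv2.imwrite('pics/w5.png',b);W=cloud(cal,d)
R=np.array([[.9972,.0754],[-.0754,.9972]])
L=(W[...,:2]-[.6302,.0054])@R
hsv=cv2.cvtColor(b,cv2.COLOR_BGR2HSV)
Z=W[...,2]
m=(abs(L[...,1])<.012)&(L[...,0]>-.12)&(L[...,0]<.04)&(Z>.15)&(Z<.335)&(hsv[...,1]<70)
l=L[m];z=Z[m]
for x in np.arange(-.1,.03,.004):
    k=abs(l[:,0]-x)<.002
    if k.sum()>3:print(x.round(3),k.sum(),np.percentile(l[k,1],[2,98]).round(4),np.percentile(z[k],[2,50,98]).round(4))
```

```text
[0.50418703 0.01532124 0.37776748] [-0.38279283 -0.32244795  0.28388999] 0.9830523658190807
-0.084 41 [-0.0062  0.0056] [0.2081 0.2095 0.211 ]
-0.08 69 [-0.0062  0.0055] [0.2016 0.2081 0.2114]
-0.076 61 [-0.0061  0.0048] [0.197  0.2002 0.2018]
-0.072 49 [-0.0055  0.0048] [0.1945 0.1964 0.1981]
-0.068 59 [-0.0055  0.0048] [0.1929 0.1949 0.1968]
-0.064 49 [-0.0055  0.0048] [0.193  0.1942 0.1959]
-0.06 49 [-0.0054  0.0048] [0.1932 0.1948 0.1966]
-0.056 65 [-0.0054  0.0056] [0.1948 0.1963 0.1988]
-0.052 56 [-0.0062  0.0056] [0.1974 0.1994 0.202 ]
-0.048 69 [-0.0062  0.0055] [0.2006 0.2035 0.2062]
-0.044 70 [-0.0061  0.0053] [0.2053 0.2081 0.2104]
-0.04 70 [-0.006   0.0052] [0.2097 0.2121 0.2154]
-0.036 78 [-0.0059  0.0051] [0.2139 0.2169 0.2195]
-0.032 75 [-0.0059  0.005 ] [0.2174 0.2209 0.2236]
-0.028 86 [-0.0058  0.0056] [0.2227 0.2256 0.2281]
-0.024 277 [-0.0059  0.0055] [0.2279 0.2797 0.3054]
-0.02 260 [-0.0061  0.0055] [0.2313 0.3078 0.3126]
-0.016 267 [-0.0113  0.0114] [0.2393 0.3128 0.3161]
-0.012 221 [-0.0106  0.0111] [0.2465 0.3163 0.3183]
-0.008 195 [-0.0063  0.0051] [0.3167 0.3182 0.3199]
-0.004 193 [-0.007   0.0056] [0.3134 0.3191 0.3207]
0.0 204 [-0.0069  0.0055] [0.3151 0.3192 0.3206]
0.004 35 [-0.0069  0.0052] [0.3141 0.3186 0.3198]
```

View pics/w5.png

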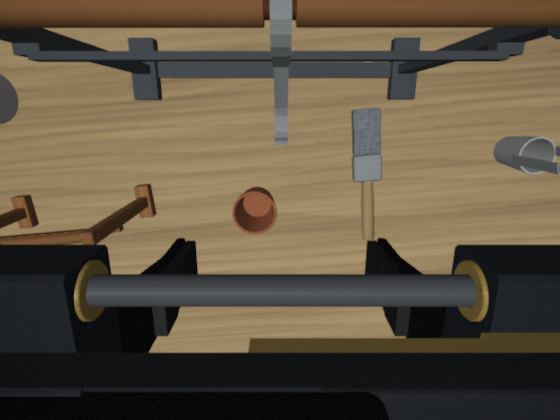

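The hook hangs clean in the groove, with its top at 0.319 and the lower curl towards the robot (tip at pixel (281,143)). The target for the bar is (0.5654,0.0103,0.198). Next I go to the pail, turning the wrist half round so the camera stays on the robot's side.

Call:
send_rows(
  plan=[
    [0,0.0011,0.0381,0.0086,0],
    [0,0.0011,0.0381,0.0086,0],
    [0,0.0011,0.0381,0.0086,0],
    [0,0.0011,0.0381,0.0086,0],
    [0,0.0011,0.0381,0.0086,0],
    [0,0.0011,0.0381,0.0086,0],
    [0,0.0011,0.0381,0.0086,0],
    [0,0.0011,0.0381,0.0086,0],
    [0,0.0011,0.0381,0.0086,0],
    [0,0,0,0,-0.1205],
    [0,0,0,0,-0.1205],
    [0,0,0,0,-0.1205],
    [0,0,0,0,-0.1205],
    [0,0,0,0,-0.1205],
    [0,0,0,0,-0.1205],
    [0,0,0,0,-0.1205],
    [0,0,0,0,-0.1205],
    [0,0,0,0,-0.1205],
    [0,0,0,0,-0.1205],
    [0,0,0,0,-0.1205],
  ],
)

```text
time_s: 14.52
position: [0.4869, -0.3275, 0.2999]
tcp_rot: [[0.311, 0.95, -0.0], [0.95, -0.311, 0.0], [0.0, -0.001, -1.0]]
force: [0.4, 0.4, 0.9]
opening: 1.002
grasp_force: 0.0
```

Call:
send_rows(
  plan=[
    [0,0,0,0,-0.1205],
    [0,0,0,0,-0.1205],
    [0,0,0,0,-0.1205],
    [0,0,0,0,-0.1205],
    [0,0,0,0,-0.1205],
    [0,0,0,0,-0.1205],
    [0,0,0,0,-0.1205],
    [0,0,0,0,-0.1205],
    [0,0,0,0,-0.1205],
    [0,0,0,0,-0.1205],
    [0,0,0,0,-0.1205],
    [0,0,0,0,-0.1205],
    [0,0,0,0,-0.1205],
    [0,0,0,0,-0.1205],
    [0,0,0,0,-0.1205],
    [0,0,0,0,-0.1205],
    [0,0,0,0,-0.1205],
    [0,0,0,0,-0.0105],
    [0,0,0,0,0],
    [0,0,0,0,0],
  ],
)

```text
time_s: 16.18
position: [0.4867, -0.3273, 0.3001]
tcp_rot: [[-0.987, -0.162, -0.0], [-0.162, 0.987, 0.0], [0.0, 0.0, -1.0]]
force: [0.6, 0.8, 0.2]
opening: 0.998
grasp_force: 0.0
```

Run:
```python
from h import *
s=read_state();print(s['time_s'],s['position'].round(4),s['tcp_rot'].round(4).tolist(),s['joint_positions'].round(1))
cal=calibration('wrist');b,d=capture('wrist');cv2.imwrite('pics/w6.png',b);W=cloud(cal,d)
Z=W[...,2];m=(Z>.115)&(Z<.16)&(np.hypot(W[...,0]-.49,W[...,1]+.325)<.06);p=W[m];print(len(p))
if len(p)>20:
    r=cv2.minAreaRect((p[:,:2]*1000).astype(np.float32));print(r,np.median(p[:,2]),p.mean(0),p[:,:2].min(0),p[:,:2].max(0))
    c=np.array(r[0])/1000-s['position'][:2];print('offset in tool x,y',c@s['tcp_rot'][:2,:2])
```

```text
16.1833 [ 0.4867 -0.3273  0.3001] [[-0.9867, -0.1624, -0.0003], [-0.1624, 0.9867, 0.0003], [0.0002, 0.0004, -1.0]] [ -44.8   23.4   83.3    0.    73.3 -144.2]
567
((490.8096008300781, -326.7757873535156), (12.424057006835938, 53.51897430419922), 10.415024757385254) 0.13813435384657474 [ 0.49008169 -0.32727377  0.13676375] [ 0.48045354 -0.35421062] [ 0.50152447 -0.29956683]
offset in tool x,y [-0.00411142 -0.0001605 ]
```

Call:
send_rows(
  plan=[
    [0,0,0,0.02,0],
    [0,0,0,0.035,0],
    [0,0,0,0.035,0],
    [0,0,0,0.035,0],
    [0,0,0,0.03,0],
    [0,0,0,0.02,0],
    [0,0,0,0.01,0],
    [0,0,0,0,0],
    [0,0,0,0,0],
    [40,0,0,0,0],
    [60,0,0,0,0],
    [70,0,0,0,0],
    [80,0,0,0,0],
    [90,0,0,0,0],
    [100,0,0,0,0],
    [120,0,0,0,0],
    [150,0,0,0,0],
    [255,0,0,0,0],
    [255,0,0,0,0],
    [255,0,0,0,0],
  ],
)

```text
time_s: 17.9
position: [0.4866, -0.327, 0.1157]
tcp_rot: [[-0.986, -0.165, 0.0], [-0.165, 0.986, 0.0], [-0.0, -0.0, -1.0]]
force: [-0.4, 1.3, 4.2]
opening: 0.617
grasp_force: 30.0
```

Call:
send_rows(
  plan=[
    [255,0,0,0,0],
    [255,0,0,0,0],
    [255,0,0,0,0],
  ],
)

```text
time_s: 18.15
position: [0.4866, -0.3271, 0.1157]
tcp_rot: [[-0.986, -0.165, 0.0], [-0.165, 0.986, -0.0], [-0.0, -0.0, -1.0]]
force: [-0.8, 2.6, 3.7]
opening: 0.611
grasp_force: 30.0
```

Call:
send_rows(
  plan=[
    [255,0,0,-0.005,0],
    [255,0,0,-0.01,0],
    [255,0,0,-0.02,0],
    [255,0,0,-0.025,0],
    [255,0,0,-0.02,0],
    [255,0,0,-0.015,0.08],
    [255,0,0,-0.005,0.08],
    [255,0,0,0,0.0817],
    [255,0,0,0,0],
    [255,0,0,0,0],
  ],
)

```text
time_s: 18.98
position: [0.4863, -0.327, 0.2155]
tcp_rot: [[-0.997, 0.074, -0.0], [0.074, 0.997, 0.0], [0.0, 0.0, -1.0]]
force: [-0.9, -0.2, -2.4]
opening: 0.621
grasp_force: 30.0
```

Call:
send_rows(
  plan=[
    [255,0.002,0.0143,0,0],
    [255,0.005,0.0285,0,0],
    [255,0.005,0.0285,0,0],
    [255,0.005,0.0285,0,0],
    [255,0.005,0.0285,0,0],
    [255,0.005,0.0285,0,0],
    [255,0.005,0.0285,0,0],
    [255,0.005,0.0285,0,0],
    [255,0.005,0.0285,0,0],
    [255,0.005,0.0285,0,0],
    [255,0.005,0.0285,0,0],
    [255,0.004,0.0285,0,0],
    [255,0,0.0143,0,0],
    [255,0,0,0,0],
    [255,0,0,0,0],
    [255,0,0,0,0],
    [255,0,0,0,0],
  ],
)

```text
time_s: 20.4
position: [0.4567, 0.0176, 0.2154]
tcp_rot: [[-0.997, 0.077, -0.0], [0.077, 0.997, -0.0], [0.0, -0.0, -1.0]]
force: [0.1, -0.6, -2.7]
opening: 0.62
grasp_force: 30.0
```

Run:
```python
from h import *
s=read_state();p=s['position'];R=np.array([[.9972,.0754],[-.0754,.9972]])
print(s['time_s'],p.round(4),'rail',(p[:2]-[.6302,.0054])@R,s['tcp_rot'].round(4).tolist(),s['force'],s['opening'],s['joint_positions'].round(0))
cal=calibration('scene');b,d=capture('scene')
c=cv2.resize(b[140:300,200:400],None,fx=3.7,fy=3.7,interpolation=2);cv2.imwrite('pics/s7.png',c)
cal=calibration('wrist');b,d=capture('wrist');W=cloud(cal,d);Z=W[...,2]
m=(Z>.225)&(Z<.25)&(np.hypot(W[...,0]-p[0]-.004,W[...,1]-p[1])<.035)&(abs(W[...,1]-p[1])<.018)
q=W[m];print(len(q),np.median(q,0),np.percentile(q,[2,98],axis=0))
```

```text
20.4 [0.4567 0.0176 0.2154] rail [-0.17392852 -0.0009522 ] [[-0.9971, 0.0765, -0.0001], [0.0765, 0.9971, -0.0003], [0.0001, -0.0003, -1.0]] [ 0.07326224 -0.59713321 -2.67508291] 0.6195070635678734 [-12.  19. 107.  -0.  54. -97.]
616 [0.46228898 0.01751688 0.238845  ] [[4.59741838e-01 2.79352818e-04 2.37364944e-01]
 [4.65224228e-01 3.47760359e-02 2.40130965e-01]]
```

View pics/s7.png

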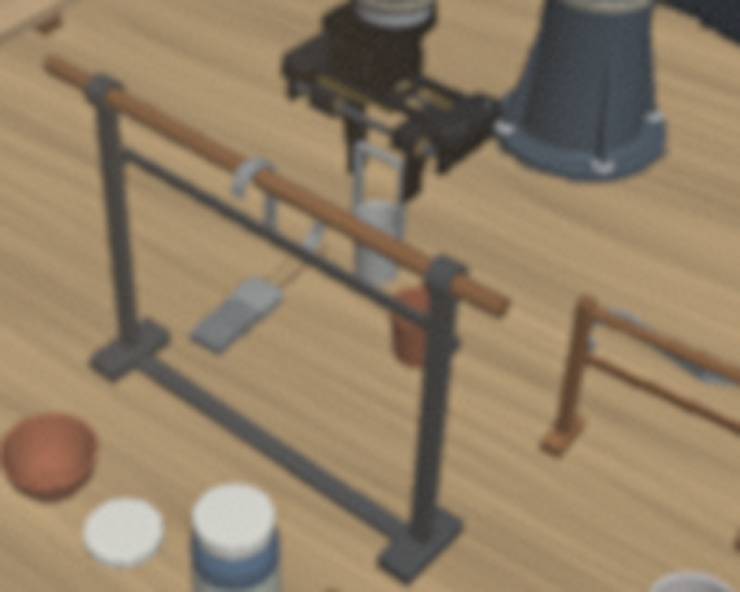

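The pail is held upright (crop (380,215)), the hook hangs undisturbed (255,185), and the bystanders are in place. Next I bring the arch over the hook's tip.

Call:
send_rows(
  plan=[
    [255,-0.008,0.001,0,0],
    [255,-0.015,0,0,0],
    [255,-0.015,0,0,0],
    [255,-0.015,0,0,0],
    [255,-0.015,0,0,0],
    [255,-0.013,0,0,0],
    [255,-0.01,0,0,0],
    [255,-0.007,0,0,0],
    [255,-0.005,0,0,0],
    [255,0,0,0,0],
    [255,0,0,0,0],
    [255,0,0,0,0],
  ],
)

```text
time_s: 21.5
position: [0.5586, 0.0116, 0.2153]
tcp_rot: [[-0.997, 0.076, -0.001], [0.076, 0.997, 0.0], [0.001, 0.0, -1.0]]
force: [-0.4, 0.1, -2.7]
opening: 0.618
grasp_force: 30.0
```

Run:
```python
from h import *
s=read_state();p=s['position'];R=np.array([[.9972,.0754],[-.0754,.9972]])
print(s['time_s'],p.round(4),'rail',(p[:2]-[.6302,.0054])@R,s['force'],s['opening'])
cal=calibration('wrist');b,d=capture('wrist');cv2.imwrite('pics/w8.png',b);W=cloud(cal,d);Z=W[...,2]
L=(W[...,:2]-[.6302,.0054])@R;lx,ly=L[...,0],L[...,1]
m=(Z>.228)&(Z<.25)&(lx>-.09)&(lx<-.04)&(abs(ly)<.02);print('bar',m.sum(),np.percentile(np.c_[L[m],Z[m]],[2,50,98],axis=0).round(4).tolist())
m=(Z>.18)&(Z<.222)&(lx>-.1)&(lx<-.05)&(abs(ly)<.015);print('curl',m.sum())
for x in np.arange(-.09,-.05,.004):
    k=m&(abs(lx-x)<.002)
    if k.sum()>3:print(x.round(3),k.sum(),np.percentile(ly[k],[2,98]).round(4),np.percentile(Z[k],[2,50,98]).round(4))
```

```text
21.5 [0.5586 0.0116 0.2153] rail [-0.07188813  0.00078925] [-0.39775746  0.06915478 -2.68578114] 0.6182139089484414
bar 680 [[-0.0682, -0.0193, 0.2374], [-0.0664, 0.0003, 0.2387], [-0.0641, 0.0192, 0.24]]
curl 812
-0.086 67 [-0.0066  0.0047] [0.207  0.2094 0.2108]
-0.082 190 [-0.0068  0.0051] [0.2023 0.2096 0.2113]
-0.078 23 [-0.0065  0.0048] [0.199  0.2    0.2006]
-0.074 114 [-0.0067  0.0051] [0.1956 0.197  0.1991]
-0.07 120 [-0.0064  0.0047] [0.194  0.1955 0.1967]
-0.066 151 [-0.0065  0.0047] [0.1929 0.1943 0.1956]
-0.062 146 [-0.0065  0.0047] [0.1937 0.1946 0.1958]
```

Call:
send_rows(
  plan=[
    [255,-0.001,0,0.005,0],
    [255,0,0,0.008,0],
    [255,0,0,0.008,0],
    [255,0,0,0.005,0],
    [255,0,0,0.003,0],
    [255,0,0,0.002,0],
    [255,0,0,0,0],
    [255,0,0,0,0],
    [255,0,0,0,0],
  ],
)

```text
time_s: 22.3
position: [0.5607, 0.0113, 0.1847]
tcp_rot: [[-0.997, 0.076, 0.001], [0.076, 0.997, -0.0], [-0.001, -0.0, -1.0]]
force: [0.3, 0.6, -2.1]
opening: 0.615
grasp_force: 30.0
```

Call:
send_rows(
  plan=[
    [255,0,0,0.001,0],
    [255,0,0,0.001,0],
    [255,0,0,0.001,0],
    [255,0,0,0,0],
    [255,0,0,0,0],
  ],
)

```text
time_s: 22.72
position: [0.5604, 0.0114, 0.1814]
tcp_rot: [[-0.997, 0.076, -0.0], [0.076, 0.997, 0.0], [0.0, 0.0, -1.0]]
force: [0.4, 0.2, -2.0]
opening: 0.616
grasp_force: 30.0
```

Call:
send_rows(
  plan=[
    [255,0,0,0.0007,0],
    [255,0,0,0,0],
    [255,0,0,0,0],
  ],
)

```text
time_s: 22.97
position: [0.5605, 0.0114, 0.1807]
tcp_rot: [[-0.997, 0.076, -0.0], [0.076, 0.997, 0.0], [0.0, 0.0, -1.0]]
force: [0.4, -0.1, -1.7]
opening: 0.619
grasp_force: 30.0
```

Call:
send_rows(
  plan=[
    [255,0,0,0.0007,0],
    [255,0,0,0,0],
    [255,0,0,0.0005,0],
    [255,0,0,0,0],
    [255,0,0,0,0],
  ],
)

```text
time_s: 23.38
position: [0.5604, 0.0114, 0.1795]
tcp_rot: [[-0.997, 0.076, -0.0], [0.076, 0.997, 0.0], [0.0, 0.0, -1.0]]
force: [-0.2, 0.1, -1.9]
opening: 0.616
grasp_force: 30.0
```

Call:
send_rows(
  plan=[
    [255,0,0,0.0005,0],
    [255,0,0,0,0],
    [255,0,0,0,0],
  ],
)

```text
time_s: 23.63
position: [0.5604, 0.0114, 0.179]
tcp_rot: [[-0.997, 0.076, -0.0], [0.076, 0.997, 0.0], [0.0, 0.0, -1.0]]
force: [-0.2, 0.7, -1.7]
opening: 0.617
grasp_force: 30.0
```

Call:
send_rows(
  plan=[
    [255,0,0,0.0005,0],
    [255,0,0,0,0],
    [255,0,0,0,0],
  ],
)

```text
time_s: 23.88
position: [0.5606, 0.0113, 0.1787]
tcp_rot: [[-0.997, 0.076, 0.0], [0.076, 0.997, -0.0], [-0.0, -0.0, -1.0]]
force: [-0.4, -0.4, -0.2]
opening: 0.613
grasp_force: 30.0
```

Call:
send_rows(
  plan=[
    [255,0,0,0.0005,0],
    [255,0,0,0,0],
    [255,0,0,0,0],
  ],
)

```text
time_s: 24.13
position: [0.5608, 0.0113, 0.1784]
tcp_rot: [[-0.997, 0.076, 0.001], [0.076, 0.997, -0.0], [-0.001, -0.0, -1.0]]
force: [-0.3, -0.8, 0.3]
opening: 0.619
grasp_force: 30.0
```

Call:
send_rows(
  plan=[
    [255,0,0,0.0005,0],
    [255,0,0,0,0],
    [255,0,0,0,0],
  ],
)

```text
time_s: 24.38
position: [0.561, 0.0113, 0.1781]
tcp_rot: [[-0.997, 0.076, 0.001], [0.076, 0.997, -0.0], [-0.001, -0.0, -1.0]]
force: [0.7, 0.6, 4.3]
opening: 0.617
grasp_force: 30.0
```

The bar bears in the curl at about 6 N. I'll ease off slightly and open slowly.

Call:
send_rows(
  plan=[
    [255,0,0,-0.0005,0],
    [255,0,0,0,0],
    [95,0,0,0,0],
    [90,0,0,0,0],
    [85,0,0,0,0],
    [80,0,0,0,0],
    [70,0,0,0,0],
    [50,0,0,0,0],
    [30,0,0,0,0],
    [10,0,0,0,0],
    [0,0,0,0,0],
    [0,0,0,0,0],
    [0,0,0,0,0],
    [0,0,0,0,0],
  ],
)

```text
time_s: 25.55
position: [0.5605, 0.0113, 0.1781]
tcp_rot: [[-0.997, 0.076, -0.0], [0.076, 0.997, -0.0], [0.0, -0.0, -1.0]]
force: [-0.1, -0.2, 0.2]
opening: 1.001
grasp_force: 0.0
```

Run:
```python
from h import *
s=read_state();p=s['position'];R=np.array([[.9972,.0754],[-.0754,.9972]])
print(s['time_s'],p.round(4),s['force'],s['opening'],s['grasp_force'])
b,d=capture('wrist');W=cloud(calibration('wrist'),d);Z=W[...,2]
L=(W[...,:2]-[.6302,.0054])@R;lx,ly=L[...,0],L[...,1]
m=(Z>.195)&(Z<.21)&(lx>-.08)&(lx<-.05)&(abs(ly)<.04)&(abs(ly)>.008);print('bar',m.sum(),np.percentile(np.c_[L[m],Z[m]],[2,50,98],axis=0).round(4).tolist())
```

```text
25.55 [0.5605 0.0113 0.1781] [-0.07339859 -0.23728941  0.20749532] 1.0005682796672997 0.0
bar 752 [[-0.0664, -0.0268, 0.1977], [-0.0642, -0.0088, 0.2016], [-0.0593, 0.0259, 0.203]]
```

Call:
send_rows(
  plan=[
    [0,0,0,-0.005,0],
    [0,0,0,-0.01,0],
    [0,0,0,-0.02,0],
    [0,0,0,-0.02,0],
    [0,0.02,0,-0.02,0],
    [0,0.03,0,-0.02,0],
    [0,0.03,0,-0.01,0],
    [0,0.02,0,0,0],
    [0,0,0,0,0],
    [0,0,0,0,0],
    [0,0,0,0,0],
    [0,0,0,0,0],
    [0,0,0,0,0],
    [0,0,0,0,0],
    [0,0,0,0,0],
    [0,0,0,0,0],
    [0,0,0,0,0],
    [0,0,0,0,0],
  ],
)

```text
time_s: 27.1
position: [0.4608, 0.019, 0.2829]
tcp_rot: [[-0.997, 0.076, -0.0], [0.076, 0.997, 0.0], [0.0, 0.0, -1.0]]
force: [-0.1, 0.4, -0.4]
opening: 0.999
grasp_force: 0.0
```

Run:
```python
from h import *
s=read_state();print(s['time_s'],s['position'].round(4),s['force'])
b,d=capture('scene');c=cv2.resize(b[140:300,200:400],None,fx=3.7,fy=3.7,interpolation=2);cv2.imwrite('pics/s9.png',c)
R=np.array([[.9972,.0754],[-.0754,.9972]]);b,d=capture('top');W=cloud(calibration('top'),d);Z=W[...,2];L=(W[...,:2]-[.6302,.0054])@R;lx,ly=L[...,0],L[...,1]
hsv=cv2.cvtColor(b,cv2.COLOR_BGR2HSV)
m=(abs(ly)<.006)&(abs(lx)<.02)&(Z>.3);print('hook top z',np.percentile(Z[m],95))
m=(abs(ly)<.03)&(lx>-.09)&(lx<-.04)&(Z>.18)&(Z<.22);print('bar',m.sum(),np.percentile(Z[m],[5,50,95]))
```

```text
27.1 [0.4608 0.019  0.2829] [-0.09026933  0.35431172 -0.43141971]
hook top z 0.3205422024818359
bar 129 [0.19539644 0.20141917 0.21097298]
```

View pics/s9.png

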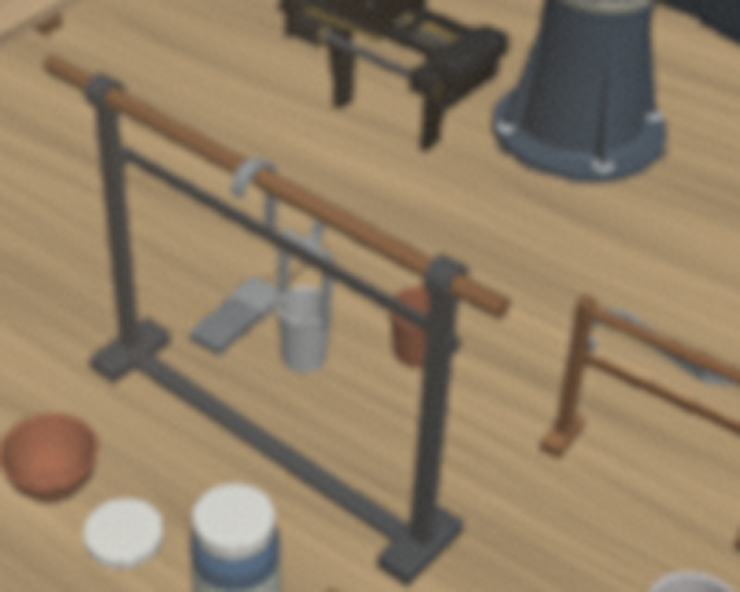

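The pail hangs upright on the hook (crop (303,325)) and the gripper is well clear. I'll wait briefly for it to settle, then hand in.

Call:
send_rows(
  plan=[
    [0,0,0,0,0],
    [0,0,0,0,0],
    [0,0,0,0,0],
    [0,0,0,0,0],
    [0,0,0,0,0],
    [0,0,0,0,0],
    [0,0,0,0,0],
    [0,0,0,0,0],
    [0,0,0,0,0],
    [0,0,0,0,0],
    [0,0,0,0,0],
    [0,0,0,0,0],
    [0,0,0,0,0],
    [0,0,0,0,0],
    [0,0,0,0,0],
    [0,0,0,0,0],
    [0,0,0,0,0],
    [0,0,0,0,0],
    [0,0,0,0,0],
    [0,0,0,0,0],
  ],
)

```text
time_s: 28.87
position: [0.4608, 0.0189, 0.2831]
tcp_rot: [[-0.997, 0.076, 0.0], [0.076, 0.997, -0.0], [-0.0, -0.0, -1.0]]
force: [0.4, 0.1, -1.0]
opening: 0.999
grasp_force: 0.0
```

Call:
send_rows(
  plan=[
    [0,0,0,0,0],
    [0,0,0,0,0],
    [0,0,0,0,0],
    [0,0,0,0,0],
    [0,0,0,0,0],
    [0,0,0,0,0],
    [0,0,0,0,0],
    [0,0,0,0,0],
    [0,0,0,0,0],
    [0,0,0,0,0],
    [0,0,0,0,0],
    [0,0,0,0,0],
    [0,0,0,0,0],
    [0,0,0,0,0],
    [0,0,0,0,0],
    [0,0,0,0,0],
    [0,0,0,0,0],
    [0,0,0,0,0],
    [0,0,0,0,0],
    [0,0,0,0,0],
  ],
)

```text
time_s: 30.53
position: [0.4608, 0.019, 0.283]
tcp_rot: [[-0.997, 0.076, -0.0], [0.076, 0.997, 0.0], [0.0, 0.0, -1.0]]
force: [0.4, -0.7, -0.4]
opening: 0.996
grasp_force: 0.0
```

```bash
python3 -c "
from rig import hand_in
print(hand_in())"
```

```text
the job is handed in; nothing more can be done
None
```

I handed the job in at about 30.5 s with the S-hook down in the rail's groove and the pail hanging from its lower curl; no verdict came back, the fingers gripped vertically (moves couldn't tilt them), and the hook went straight into the groove with no sliding along the rail.

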